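Switch on the bench services in order

TASK

Before work starts, switch on the shop's services on the wireless switch boxes: with a fingertip press in the yellow button (warning lamp), then the blue one (air filter), then the green one (dust extractor), each gently and far enough that it is clearly in; each stays in. Leave the red button (saw) out, do not pick up, tip or push the boxes about, and leave everything else on the bench where it is.

Things in the scene. Friction and masses are not known exactly. Their poses are not given: they have to be found in the camera images.
- yellow_switch: loose black wireless switch box with the yellow push button (warning lamp), 64 x 64 mm, case top 30 mm above the bench, about 0.3 kg, standing on the bench; origin at the centre of its underside, z up. A flat metal bezel 42 mm across, its top 34 mm above the bench, surrounds the button.
- yellow_top (a point): centre of the top face of the yellow button's round cap (30 mm across, straight above the centre of the box); 54 mm above the bench when out, 42 mm when fully in; it moves with the cap
- yellow_cap (a joint): travel of the yellow button: 0 = out (off), 0.012 m = fully in; it counts as switched on from 0.006. It starts to move at about 4 N, needs about 5.5 N at 0.006 and 7 N near the bottom and stays wherever it is pushed to (it does not spring back). Past the bottom, or above about 8 N, the soft rubber cap itself gives by up to 6 mm more, at about 2 N per mm, and comes back when let go. A push of more than 20 N would harm it.
- blue_switch: loose black wireless switch box with the blue push button (air filter), 64 x 64 mm, case top 30 mm above the bench, about 0.3 kg, standing on the bench; origin at the centre of its underside, z up. A flat metal bezel 42 mm across, its top 34 mm above the bench, surrounds the button.
- blue_top (a point): centre of the top face of the blue button's round cap (30 mm across, straight above the centre of the box); 54 mm above the bench when out, 42 mm when fully in; it moves with the cap
- blue_cap (a joint): travel of the blue button: 0 = out (off), 0.012 m = fully in; it counts as switched on from 0.006. It starts to move at about 4 N, needs about 5.5 N at 0.006 and 7 N near the bottom and stays wherever it is pushed to (it does not spring back). Past the bottom, or above about 8 N, the soft rubber cap itself gives by up to 6 mm more, at about 2 N per mm, and comes back when let go. A push of more than 20 N would harm it.
- green_switch: loose black wireless switch box with the green push button (dust extractor), 64 x 64 mm, case top 30 mm above the bench, about 0.3 kg, standing on the bench; origin at the centre of its underside, z up. A flat metal bezel 42 mm across, its top 34 mm above the bench, surrounds the button.
- green_top (a point): centre of the top face of the green button's round cap (30 mm across, straight above the centre of the box); 54 mm above the bench when out, 42 mm when fully in; it moves with the cap
- green_cap (a joint): travel of the green button: 0 = out (off), 0.012 m = fully in; it counts as switched on from 0.006. It starts to move at about 4 N, needs about 5.5 N at 0.006 and 7 N near the bottom and stays wherever it is pushed to (it does not spring back). Past the bottom, or above about 8 N, the soft rubber cap itself gives by up to 6 mm more, at about 2 N per mm, and comes back when let go. A push of more than 20 N would harm it.
- red_switch: loose black wireless switch box with the red push button (saw), 64 x 64 mm, case top 30 mm above the bench, about 0.3 kg, standing on the bench; origin at the centre of its underside, z up. A flat metal bezel 42 mm across, its top 34 mm above the bench, surrounds the button.
- red_top (a point): centre of the top face of the red button's round cap (30 mm across, straight above the centre of the box); 54 mm above the bench when out, 42 mm when fully in; it moves with the cap
- red_cap (a joint): travel of the red button: 0 = out (off), 0.012 m = fully in; it counts as switched on from 0.006. It starts to move at about 4 N, needs about 5.5 N at 0.006 and 7 N near the bottom and stays wherever it is pushed to (it does not spring back). Past the bottom, or above about 8 N, the soft rubber cap itself gives by up to 6 mm more, at about 2 N per mm, and comes back when let go. A push of more than 20 N would harm it.
- masking_tape: roll of cream masking tape, 100 mm across, 25 mm high, lying flat; loose bystander, origin at the centre of its underside
- block_b: beech packing block 60 x 60 x 30 mm; loose bystander, origin at the centre of its underside
- offcut_7: beech offcut 40 x 90 x 18 mm; loose bystander, origin at the centre of its underside
Not all that is in view belongs to the job. Leave any orange or purple look-alike of the yellow_switch alone.

How it is judged:
By the outcome, as a careful person would: the job done as asked, in the order asked, and still so for the second after the job is handed in, with the robot touching nothing.
It also fails if it takes over 45 s, if anything falls off the work surface, if the arm or the gripper's body presses on something with over 40 N, if the wrist force passes 120 N, or if a joint passes its speed limit or range.

ROBOT

A 6-joint arm with a two-finger parallel gripper is mounted at the origin on a cart in front of the work surface, level with it; the furniture and walls round the work are solid. World frame = base frame: x ahead of the robot, y to its left, z up, the work surface at z = 0. Lengths are in mm, angles in rad, forces in N, time in s.
With the tool pointing down it reaches from about 275 to 1000 mm from the base axis. Payload 8.4 kg.
Tool frame: the origin (TCP) lies midway between the tips of the shut fingers; the grasp point (between the pads) lies 19 mm behind it; z points along the fingers, y is the line along which they close (so a half turn about z gives the same grasp; the last joint's range is limited). The gripper opens to 85 mm and grips with 20 to 120 N. Pads are 22 mm wide; open, the fingers measure 114 mm over their backs; the gripper's body (76 mm by 85 mm) begins 54 mm behind the grasp point. The pads swing forward as they close: fully open they stand 13 mm farther back than shut.
Start: joints at [-1.151, 0.353, 1.633, -0, 1.155, -0.002], TCP at [255.876, -570.224, 231.281] pointing down, gripper open.
Joint ranges: [-2.63, 2.63], [-0.92, 2.1], [0.06, 2.66], [-1.3, 4.44], [0, 2.69], [-3.02, 3.02]. Speed limits (rad/s): [2.22, 2.22, 2.79, 3.14, 3.14, 3.14].

INTERFACE

Orientations are given as a unit quaternion [w, x, y, z].
In Python, from cell import goto, line_to, set_joints, grip, pause, solve_ik, read_state, capture, camera_model, IKError, sign_off gives the robot as it stands. Calls block until the motion is done:
- goto(position, orientation): joint-space move of the TCP to a pose.
- line_to(position, attitude=None, feed=150, f_stop=None): straight line of the TCP; attitude=None keeps the orientation; feed is the mean speed in mm/s. With f_stop (N) it stops when the force on the tool has changed by that much, and returns True; else False.
- set_joints(angles): joint-space move.
- grip(opening, grasp_force=None): finger opening in mm; grasp_force is the grip in N (None keeps the last); returns when the fingers have stopped.
- pause(seconds).
- solve_ik(position, orientation): joint angles nearest the present ones, or None.
- read_state(): the state.
- capture(name): name is "scene" or "side" or "wrist"; returns the picture (480x640x3 uint8, red, green, blue); there is no depth.
- camera_model(name): a dict with "fov_y" (degrees; the focal length in pixels is half the picture's height over the tangent of half this angle, whatever the lens; pixels are square), "cx", "cy" (the principal point, pixels), "world_to_cam" (4x4, takes a point from world to camera coordinates); the wrist camera has in their place "hand_eye" (4x4, takes a point from camera to tool coordinates, whose origin is the TCP and whose axes are the flange's). Camera axes: x right, y down, z forward; pixel columns grow to the right and rows downward; lengths in mm; the calibration is good to about 2 mm. A picture is of the moment at which its call begins: read the wrist's pose just before it. camera_model takes no time and is no camera call.
A pose or a line that the arm cannot do raises IKError and nothing moves.
- sign_off(): hands the job in; it is judged then, once.
The state is a dict: "t": time; "q": joint angles; "qvel": joint speeds; "joint_efforts": joint torques, N m; "tcp_pos": TCP position; "orientation": TCP orientation; "wrist_force": force on the tool from outside, world axes, zero at the start; "torque": the same for the moment, N m; "width": finger opening in mm; "grip_force": force on a finger pad.
Only numpy, scipy, OpenCV 4.12 (cv2) and the standard library are available. Lean on these libraries where they do the work, as an engineer would, in place of code of your own. Each camera call takes 0.05 s, during which the arm holds its last target. There are 200 camera calls.

## Working session

There is one attempt and no reset: what is moved stays moved. The work goes in short steps, each a Python script; the robot and the scene stay as the last script left them, time stands still between calls to the robot, and variables do not carry over. Pictures are saved under pics/ and viewed, at most 10 in all, crops included, and the job is handed in when it is done.

```bash
mkdir -p pics; python3 - <<'E'
from cell import *
import cv2
for n in("scene","side"):
    cv2.imwrite(f"pics/{n}0.png",capture(n)[:,:,::-1]); print(n,camera_model(n))
print(camera_model("wrist")); print(read_state())
E
```

```text
scene {'fov_y': 44.17378297352489, 'cx': 321.48201384761137, 'cy': 231.84711525184437, 'world_to_cam': array([[-8.14127925e-01, -5.80682729e-01, -1.81354826e-03,
         5.38310977e+02],
       [-3.16783544e-01,  4.46749504e-01, -8.36697716e-01,
         2.45492737e+02],
       [ 4.86666115e-01, -6.80604473e-01, -5.47661979e-01,
         1.17547320e+03],
       [ 0.00000000e+00,  0.00000000e+00,  0.00000000e+00,
         1.00000000e+00]])}
side {'fov_y': 53.00504914824439, 'cx': 317.91239261215793, 'cy': 242.25570938181392, 'world_to_cam': array([[-9.48632554e-01,  3.16147838e-01, -1.21169986e-02,
         5.79592954e+02],
       [ 2.82241796e-01,  8.28346854e-01, -4.83922575e-01,
        -1.67730103e+02],
       [-1.42953998e-01, -4.62484631e-01, -8.75026925e-01,
         1.26640235e+03],
       [ 0.00000000e+00,  0.00000000e+00,  0.00000000e+00,
         1.00000000e+00]])}
{'fov_y': 69.05308474087053, 'cx': 321.0363722092414, 'cy': 236.57816171295116, 'hand_eye': array([[ 1.94173585e-04, -9.59273342e-01, -2.82479412e-01,
         7.12666452e+01],
       [ 9.99999374e-01, -1.251093
[... 215 characters left out ...]
+00]])}
{'t': 0.1, 'q': array([-1.15139436e+00,  3.53633920e-01,  1.63407771e+00, -1.25862515e-05,
        1.15522193e+00, -2.37966813e-03]), 'qvel': array([ 0.00209193, -0.00113844, -0.00338225,  0.00063471, -0.00028438,
        0.00017457]), 'joint_efforts': array([-1.17468466e-03, -6.06358838e+01, -3.42819536e+01, -1.84203427e-04,
        4.00821518e-03,  1.43917885e-05]), 'tcp_pos': array([ 255.691709  , -569.81180995,  230.59471619]), 'orientation': array([-6.54741121e-04,  9.77844075e-01,  2.09333503e-01, -1.44417555e-04]), 'wrist_force': array([ 0.00945001, -0.31595697,  0.47598645]), 'torque': array([0.00423942, 0.00783842, 0.04021736]), 'grip_force': 0.0, 'width': 85.26560286935685}
```

View pics/scene0.png

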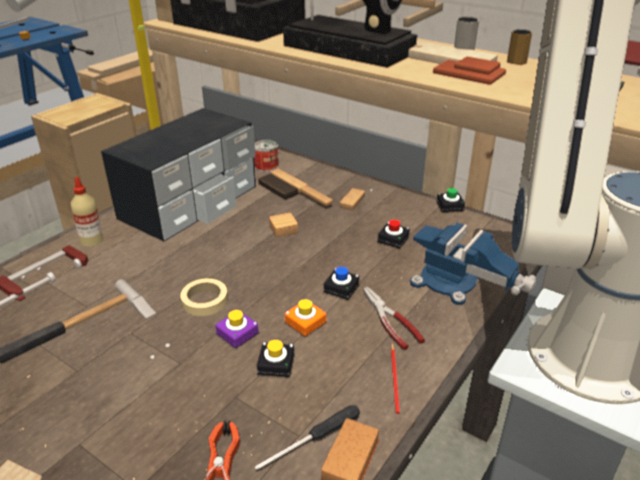

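View pics/side0.png

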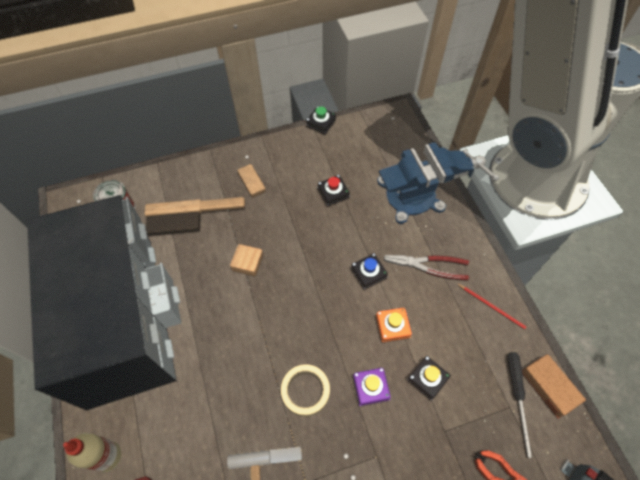

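Both views show the same layout. The real yellow switch (black box) is at scene (275,350) / side (431,374), blue at (342,275) / (370,267), green at (452,192) / (321,113) and red at (394,227) / (333,184). The orange and purple look-alikes are next to the yellow one.

```bash
cat > h.py <<'E'
import numpy as np,cv2
from cell import *
HUE={'yellow':(20,34),'blue':(100,125),'green':(45,90),'red':(0,8)}
def blob(img,col,near,r=22):
    h=cv2.cvtColor(img,cv2.COLOR_RGB2HSV); lo,hi=HUE[col]
    m=cv2.inRange(h,(lo,120,70),(hi,255,255))
    if col=='red': m|=cv2.inRange(h,(172,120,70),(180,255,255))
    roi=np.zeros_like(m); cv2.circle(roi,tuple(int(v) for v in near),r,255,-1); m&=roi
    n,_,st,c=cv2.connectedComponentsWithStats(m)
    i=1+np.argmax(st[1:,4]); return c[i],st[i]
def ray(cm,uv,c2w):
    f=240/np.tan(np.radians(cm['fov_y'])/2)
    d=c2w[:3,:3]@np.array([(uv[0]-cm['cx'])/f,(uv[1]-cm['cy'])/f,1]); return c2w[:3,3],d
def plane(o,d,z): return o+d*(z-o[2])/d[2]
E
python3 - <<'E'
from h import *
P={'yellow':((275,350),(431,374)),'blue':((342,275),(370,267)),'green':((452,192),(321,113)),'red':((394,227),(333,184))}
for n in P:
    R=[]
    for k,c in enumerate(("scene","side")):
        cm=camera_model(c); img=cv2.imread(f'pics/{c}0.png')[:,:,::-1].copy()
        uv,st=blob(img,n,P[n][k],13); o,d=ray(cm,uv,np.linalg.inv(cm['world_to_cam'])); R.append((o,d/np.linalg.norm(d)))
        print(n,c,uv.round(1),st,plane(o,d,50).round(1))
    A=sum(np.eye(3)-np.outer(d,d) for o,d in R); b=sum((np.eye(3)-np.outer(d,d))@o for o,d in R)
    X=np.linalg.solve(A,b); print(' tri',X.round(1),'reach',np.hypot(*X[:2]).round(0),'resid',[np.linalg.norm(np.cross(X-o,d)).round(1) for o,d in R])
E
```

```text
yellow scene [274.6 347.4] [266 339  18  18 231] [494.6 386.9  50. ]
yellow side [431.7 372.9] [425 366  15  15 166] [494.8 382.6  50. ]
 tri [495.3 383.8  48.2] reach 627.0 resid [np.float64(1.7), np.float64(1.7)]
blue scene [341.2 272.8] [334 267  14  13 137] [522.1 118.9  50. ]
blue side [370.1 263.8] [365 258  12  13 131] [522.8 112.7  50. ]
 tri [523.5 113.7  47.6] reach 536.0 resid [np.float64(2.1), np.float64(2.1)]
green scene [451.6 192.1] [447 188  10   9  72] [ 479.1 -361.    50. ]
green side [320.7 111. ] [316 107  10   9  56] [ 479.7 -367.8   50. ]
 tri [ 480.3 -367.4   48.1] reach 605.0 resid [np.float64(1.8), np.float64(1.8)]
red scene [394.1 224.3] [389 219  12  12 126] [ 526.  -125.6   50. ]
red side [333.3 181.9] [327 176  14  13 116] [ 526.2 -130.4   50. ]
 tri [ 526.8 -129.7   48.7] reach 543.0 resid [np.float64(1.5), np.float64(1.5)]
```

Triangulated heights (about 48 mm, mid-cap), residuals and reach all agree. Next I shut the fingers, hover over yellow and refine with the wrist camera.

```bash
cat >> h.py <<'E'
from scipy.spatial.transform import Rotation as Rt
def down(x,y):
    a=np.arctan2(y,x)+np.pi/2; return [0,np.cos(a/2),np.sin(a/2),0]
def wrist_find(col,near_xy,name):
    cm=camera_model('wrist'); s=read_state(); img=capture('wrist')
    w,x,y,z=s['orientation']; T=np.eye(4); T[:3,:3]=Rt.from_quat([x,y,z,w]).as_matrix(); T[:3,3]=s['tcp_pos']
    M=T@cm['hand_eye']; p=np.linalg.inv(M)@[*near_xy,54,1]; f=240/np.tan(np.radians(cm['fov_y'])/2)
    uv0=np.array([cm['cx'],cm['cy']])+f*p[:2]/p[2]
    uv,st=blob(img,col,uv0,80); o,d=ray(cm,uv,M)
    X=plane(o,d,53); dia=np.sqrt(4*st[4]/np.pi)*p[2]/f
    cv2.imwrite(f'pics/{name}.png',img[:,:,::-1]); print(col,'pred',uv0.round(),'found',uv.round(1),'xyz',X.round(1),'dia',dia.round(1)); return X
E
python3 - <<'E'
from h import *
grip(0); print(read_state()['width'])
goto([495,384,200],down(495,384)); pause(.3)
wrist_find('yellow',(495,384),'wy'); s=read_state(); print(s['t'],s['tcp_pos'],s['wrist_force'])
E
```

```text
0.08670975327880506
yellow pred [321. 222.] found [322. 219.] xyz [493.6 386.5  53. ] dia 30.0
4.65 [495.09079917 383.8887455  199.99840046] [ 0.55321577 -0.51837216 -0.91637468]
```

View pics/wy.png

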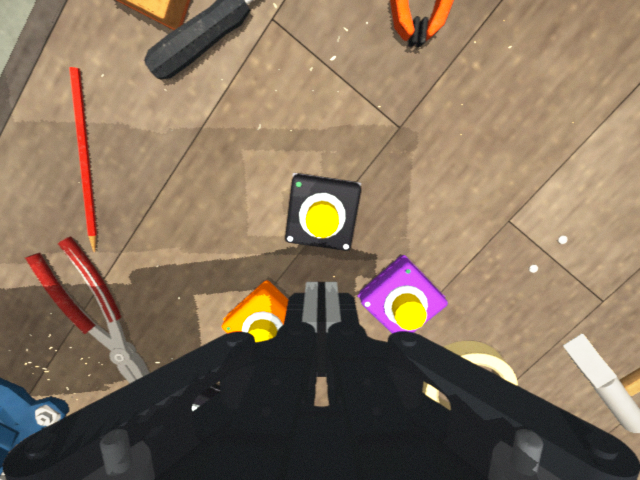

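The wrist view shows the black box with the yellow cap at (322,219). It measures 30 mm across and lies within 3 mm of the triangulated point. Pressing it now.

```bash
cat >> h.py <<'E'
def press(x,y,name):
    q=down(x,y); goto([x,y,75],q); pause(.3); f0=read_state()['wrist_force'][2]
    z=60.; 
    line_to([x,y,z],feed=60); pause(.2)
    hit=line_to([x,y,38.5],feed=12,f_stop=9.5); s=read_state()
    print(name,'hit',hit,'z',s['tcp_pos'].round(2),'F',s['wrist_force'].round(2),'f0',round(f0,2))
    line_to([x,y,75],feed=60)
E
python3 - <<'E'
from h import *
press(494,385.8,'yellow')
line_to([494,385.8,200],feed=200); pause(.2)
wrist_find('yellow',(494,386),'wy2'); print(read_state()['t'])
E
```

```text
yellow hit True z [494.08 385.9   41.13] F [-1.39 -1.83  9.49] f0 -0.1
yellow pred [323. 223.] found [322.9 219.6] xyz [492.2 388.1  53. ] dia 27.5
9.3083
```

Stopped at z = 41 with 9.5 N, so yellow is fully in. Next is blue, then green, with a measurement over each first.

```bash
python3 - <<'E'
from h import *
for c,(x,y) in (('blue',(523.5,114.5)),('green',(480,-366))):
    goto([x,y,200],down(x,y)); pause(.3)
    X=wrist_find(c,(x,y),'w_'+c)
    if np.hypot(X[0]-x,X[1]-y)>7: print('disagree');break
    m=(X[:2]+[x,y])/2
    press(*m,c); line_to([*m,200],feed=200); pause(.2); print(read_state()['t'])
goto([440,-120,330],down(440,-120)); pause(.3)
cv2.imwrite('pics/w_end.png',capture('wrist')[:,:,::-1])
a=np.vstack([capture('scene')[150:400,200:520],capture('side')[80:420,250:570]])[:,:,::-1]
cv2.imwrite('pics/end.png',a); print(read_state()['t'])
E
```

```text
blue pred [322. 223.] found [321.1 220. ] xyz [522.5 117.1  53. ] dia 29.8
blue hit True z [523.14 115.86  41.04] F [-1.47 -0.28  9.68] f0 0.18
15.3167
green pred [322. 222.] found [322.  220.5] xyz [ 480.5 -364.8   53. ] dia 29.8
green hit True z [ 480.36 -365.51   41.07] F [-2.11  1.44 10.09] f0 0.42
22.0417
23.575
```

View pics/end.png

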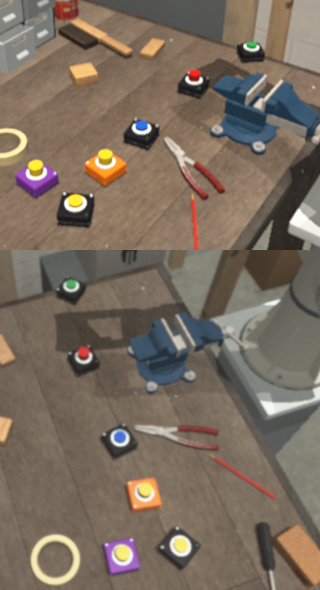

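The closing pictures show the yellow (75,201), blue (142,127) and green (252,46) caps low in their bezels. Red (195,76) still stands out, and the boxes are where they were.

```bash
python3 -c "
from cell import *
print(sign_off())"
```

```text
the job is handed in; nothing more can be done
None
```

I pressed yellow, blue and green fully in, in that order, at about 10 N each; red is still out, the boxes look unmoved, and I handed the job in at about 24 s.

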